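Wipe the lens chips off the trimming board

TASK

Two chips of broken spectacle lens lie on the light blue trimming board. Take the scraper block by its blue grip, set it on the board behind the chips and wipe both of them over the end of the board into the steel catch tray, without touching the chips with the fingers. Then leave the scraper standing upright on the cleared board and let go of it.

Things in the scene. Friction and masses are not known exactly. Their poses are not given: they have to be found in the camera images.
- board: Light blue board, top 180 x 130 mm, flat, 22 mm above the worktop, no rim; fixed. Origin: its centre at worktop height; x along the 180 mm towards the catch tray, y along the 130 mm, z up. Fixed to its +x end: open steel tray, 91 (x) x 126 (y) mm, 16 mm high, centre at x = 126 mm; the board overhangs its near wall, its hollow runs from x = 90 to 162 mm, y = +-55 mm, floor 4 mm above the worktop.
- scraper: Scraper block, 150 g, upright on the worktop: black sole and grey body, 36 (x) x 110 (y) x 20 mm; on it an upright blue grip, 20 mm thick along x, 70 mm long along y, from 20 to 65 mm above the underside. Origin: centre of the underside. x: across the block, the way it wipes (symmetric, either way round); y: along the 110 mm wiping edge; z up.
- chip_amber: Loose orange-brown lens chip, irregular, about 21 x 17 mm and 6 mm thick, 12 g, flat on the board. Origin: centre of its underside.
- chip_green: Loose dark green lens chip, irregular, about 21 x 17 mm and 6 mm thick, 12 g, flat on the board. Origin: centre of its underside.
Things that resemble listed ones, but are neither listed nor needed, are in the scene too. There is more than one size of the scraper; the job needs the larger.

How it is judged:
By the outcome, as a careful person would: the job done as asked, in the order asked, and still so for the second after the job is handed in, with the robot touching nothing.
It also fails if it takes over 51 s, if anything falls off the work surface, if the arm or the gripper's body presses on something with over 40 N, if the wrist force passes 120 N, or if a joint passes its speed limit or range.

ROBOT

A 6-joint arm with a two-finger parallel gripper is mounted at the origin on a cart in front of the work surface, level with it; the furniture and walls round the work are solid. World frame = base frame: x ahead of the robot, y to its left, z up, the work surface at z = 0. Lengths are in m, angles in rad, forces in N, time in s.
With the tool pointing down it reaches from about 0.325 to 0.775 m from the base axis. Payload 5.5 kg.
Tool frame: the origin (TCP) lies midway between the tips of the shut fingers; the grasp point (between the pads) lies 19 mm behind it; z points along the fingers, x is the direction in which the jaws open and shut, and the axes are right-handed (so a half turn about z gives the same grasp; the last joint's range is limited). The gripper opens to 85 mm and grips with 20 to 120 N. Pads are 22 mm wide; open, the fingers measure 114 mm over their backs; the gripper's body (76 mm by 85 mm) begins 54 mm behind the grasp point. The pads swing forward as they close: fully open they stand 13 mm farther back than shut.
Start: joints at [1.182, 0.091, 1.231, -0, 1.82, -0.057], TCP at [0.195, 0.567, 0.194] pointing down, gripper open.
Joint ranges: [-2.87, 2.87], [-0.86, 2.18], [0.17, 2.46], [-1.51, 4.65], [0.06, 2.69], [-2.65, 2.65]. Speed limits (rad/s): [2.57, 2.57, 3.01, 3.14, 3.14, 3.14].

INTERFACE

Orientations are given as a unit quaternion [w, x, y, z].
In Python, from plant import r gives the robot as it stands.
- The arm moves only by the tool play_rows, never from a script. Its argument "commands" is one flat list of numbers, 5 for each row, row after row: the shift along the world's x, y, z in m, then the turn about the world's z in degrees, then the opening, from 0 (shut) to 1 (fully open). In form: [dx, dy, dz, roll, jaw, dx, dy, dz, roll, jaw, ...]. A call has 1 to 12 rows; each row is the pose to reach, as a shift and turn from the pose measured when the call began; what a row does not reach only later rows make up. A row lasts 1/8 s, in which the tool goes at most 62.5 mm and 10.7 degrees, less where a joint would pass 70% of its speed; a pose out of reach is approached as far as the arm can. A call with a gripper value outside its range is refused whole. The fingers move at their own pace and stop on an object; "newtons" is the grip in N (left out, the last holds). Time passes only in rows, so rows that repeat a pose let the fingers close. It gives the time, the measured TCP pose, the force and the opening at its end, in the units of the state.
- r.state(): the state, without advancing time (a new reading comes with each control period).
- r.get_image(name): name is "scene" or "top"; returns a dict with "frame" (384x512x3 uint8, red, green, blue), "depth" (384x512 float32, m along the optical axis (not along the pixel's ray), 0 where there is no reading), "fx", "fy", "cx", "cy" (pixels), "R" (3x3) and "t" (3): a world point X has camera coordinates R X + t. Camera axes: x right, y down, z forward; pixel columns grow to the right and rows downward; lengths in m; the calibration is good to about 2 mm. A picture is of the moment at which its call begins.
- r.hand_in(): hands the job in, once; it reports no verdict.
Trained networks look in a picture, given as the dict that the camera call returned (one of the last four; its "shot" number tells which), for a name from the list of things; names that differ only in an ending like _2 or _b are one class to them, and where a whole thing is asked for, a point or a joint stands for the part that bears it (a point fixed in the world has none). Each returns a list of dicts, best first, with "p" (0 to 1); they miss things now and then, are a little off and sometimes report something else, mostly with a low value. They report only what shows in the picture. A call takes as long as a camera call. They do not tell look-alikes from the thing itself.
- r.search_frame(thing, picture): "point" ([x, y, z] in m, in world coordinates, good to about 4 mm: the middle of the surface that is visible of it).
- r.cut_out(thing, picture): "region" (384x512 bool, what is visible of it).
The state is a dict: "t": time; "joints": joint angles; "qvel": joint speeds; "tau": joint torques, N m; "tcp_pos": TCP position; "tool_rot": TCP orientation; "ft_force": force on the tool from outside, world axes, zero at the start; "moment": the same for the moment, N m; "gripper_width": opening from 0.0 (shut) to 1.0 (fully open).
Only numpy, scipy, OpenCV 4.12 (cv2) and the standard library are available. Lean on these libraries where they do the work, as an engineer would, in place of code of your own. Each camera call takes 0.05 s, during which the arm holds its last target.

## Working session

There is one attempt and no reset: what is moved stays moved. The work goes in short steps, Python scripts to look and compute and a tool call to move; the robot and the scene stay as the last step left them, time stands still between calls to the robot, and variables do not carry over. Pictures are saved under pics/ and viewed, and the job is handed in when it is done.

Besides the shell and the picture viewer there is one more tool, called after "Request:" by a JSON object that holds its "method" and its "body", one argument or row to a line. play_rows: Moves the arm, as the interface text tells. Its arguments: {"type":"object","properties":{"commands":{"type":"array"},"newtons":{"type":"number"}},"required":["commands"]}

```bash
mkdir -p pics; ls; cat > h.py <<'E'
import numpy as np,cv2
from plant import r
def save(im,n,box=None,s=1):
    f=im["frame"][:,:,::-1]
    if box: f=f[box[1]:box[3],box[0]:box[2]]
    cv2.imwrite("pics/"+n,cv2.resize(f,None,fx=s,fy=s,interpolation=cv2.INTER_CUBIC))
def cloud(im):
    d=im["depth"];v,u=np.indices(d.shape)
    c=np.stack([(u-im["cx"])/im["fx"]*d,(v-im["cy"])/im["fy"]*d,d],-1)
    return (c-im["t"])@im["R"]
E
python3 - <<'E'
from h import *
a=r.get_image("top");b=r.get_image("scene")
save(a,"top0.png",None,1.5);save(b,"sc0.png",None,1.5)
np.savez("top0.npz",**{k:a[k] for k in a});np.savez("sc0.npz",**{k:b[k] for k in b})
for n in ["board","scraper","chip_amber","chip_green"]:
    for nm,i in (("top",a),("sc",b)):
        for q in r.search_frame(n,i)[:4]: print(n,nm,q["p"],np.round(q["point"],3))
print(r.state())
E
```

```text
pics
board top 0.6 [0.523 0.022 0.021]
board sc 0.9 [0.515 0.049 0.021]
scraper top 0.91 [ 0.51  -0.186  0.014]
scraper top 0.73 [ 0.504 -0.294  0.022]
scraper sc 0.96 [ 0.501 -0.181  0.018]
scraper sc 0.92 [ 0.5   -0.293  0.024]
scraper sc 0.72 [0.548 0.042 0.028]
chip_amber top 0.49 [ 0.494 -0.026  0.024]
chip_green top 0.56 [0.546 0.039 0.029]
chip_green sc 0.65 [0.543 0.044 0.026]
{'t': 0.5, 'joints': array([ 1.18227326e+00,  9.11425189e-02,  1.23073935e+00,  2.48009080e-06,
        1.81982468e+00, -5.66684526e-02]), 'qvel': array([ 0.00017819,  0.00022678, -0.00136529,  0.00049155, -0.00117494,
        0.00071314]), 'tau': array([-1.14634357e-03, -4.57914305e+01, -4.17654097e+01, -1.84308310e-04,
        1.13248265e-03, -6.03473580e-06]), 'tcp_pos': array([0.1954583 , 0.56726283, 0.19352751]), 'tool_rot': array([ 2.93694188e-05,  8.14185615e-01,  5.80604669e-01, -4.88069921e-05]), 'ft_force': array([ 0.32559363, -0.19146422, -0.74719557]), 'moment': array([-0.00982571,  0.02747691,  0.00245801]), 'gripper_width': 0.9999326167984626}
```

View pics/top0.png

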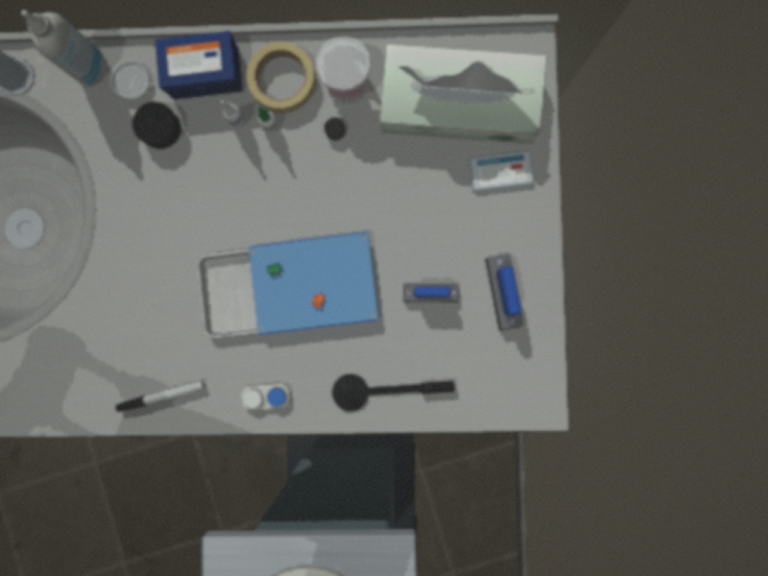

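View pics/sc0.png

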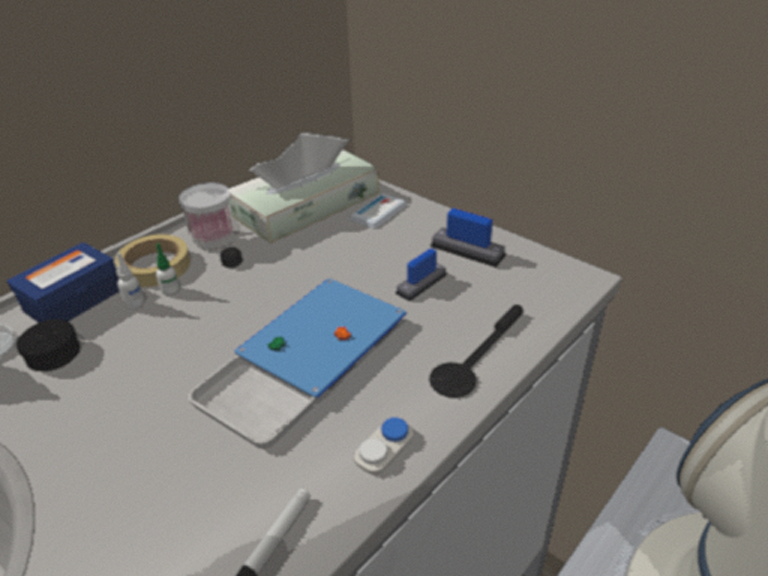

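The top view (1.5x) shows the board at about (315,283) with the tray at its left end. The amber chip is at (318,300) and the green one at (274,270). There are two scraper candidates: a small one at (432,292) and a large one at (505,292). The one at (505,292) fits because it is longer. I'll measure both and enlarge them to confirm.

```bash
python3 - <<'E'
from h import *
a=dict(np.load("top0.npz"));b=dict(np.load("sc0.npz"))
save(a,"crop0.png",(255,150,365,230),6)
def rect(P,n):
    (c,s,ang)=cv2.minAreaRect(P[:,:2].astype(np.float32)*1000); print(n,len(P),np.round(c,1),np.round(s,1),round(ang,1),"z",np.round(np.percentile(P[:,2],[5,50,95])*1000,1))
for nm,im in(("top",a),("sc",b)):
    C=cloud(im);hsv=cv2.cvtColor(im["frame"],cv2.COLOR_RGB2HSV);H,S,V=[hsv[...,i].astype(int) for i in range(3)]
    W=(C[...,0]>.3)&(C[...,0]<.75)&(C[...,1]>-.4)&(C[...,1]<.3)&(im["depth"]>0)
    blue=W&(S>110)&(H>95)&(H<130)
    k,l=cv2.connectedComponents(blue.astype(np.uint8))
    for i in range(1,k):
        m=l==i
        if m.sum()>60:
            P=C[m]; rect(P,nm+" blue")
            mx=np.percentile(P[:,2],90); rect(P[P[:,2]>mx-.006],nm+"  top")
    for n,m in(("amber",W&(S>110)&((H<18)|(H>172))),("green",W&(S>90)&(H>45)&(H<85))):
        k,l,st,_=cv2.connectedComponentsWithStats(m.astype(np.uint8))
        for i in range(1,k):
            if st[i,4]>12: rect(C[l==i],nm+n)
    # bodies of scrapers
    for nn,y0,y1 in(("small",-.24,-.13),("large",-.36,-.24)):
        m=W&(C[...,1]>y0)&(C[...,1]<y1)&(C[...,0]>.42)&(C[...,0]<.58)&(C[...,2]>.012)&(C[...,2]<.028); rect(C[m],nm+nn+" body")
    m=W&(C[...,1]>.1)&(C[...,1]<.26)&(C[...,0]>.4)&(C[...,0]<.66)&(C[...,2]>.008)&~blue; rect(C[m],nm+" trayrim")
E
```

```text
top blue 560 [518.1 -27.6] [90.9 92.2] 62.4 z [19.5 21.9 24.4]
top  top 558 [518.1 -27.6] [90.9 92.2] 62.4 z [19.6 21.9 24.4]
top blue 323 [ 507.2 -297.5] [67.2 17.4] 9.4 z [45.1 64.3 67.1]
top  top 257 [ 507.2 -297.4] [67.1 17.3] 8.7 z [61.7 64.9 67.3]
top blue 158 [ 508.7 -189. ] [49.1 13.1] 89.0 z [45.1 48.3 51.5]
top  top 152 [ 508.7 -189. ] [49.1 13.1] 88.9 z [45.6 48.3 51.5]
top blue 104 [358.3  41.4] [22.6 24.3] 88.4 z [15.9 18.5 21.2]
top  top 103 [358.3  41.4] [22.6 24.3] 88.4 z [16.  18.5 21.2]
topamber 35 [500.6 -23.3] [11.1 15.8] 85.2 z [25.5 28.2 29.8]
topgreen 45 [547.2  40.8] [16.1 13.3] 89.5 z [25.3 28.  29.7]
topsmall body 261 [ 509.  -189.9] [80.  24.7] 88.8 z [12.6 15.  18. ]
toplarge body 402 [ 507.3 -299. ] [107.9  34. ] 9.2 z [16.6 20.2 22.9]
top trayrim 261 [512.6 130. ] [127.7  59. ] 0.2 z [ 8.9 14.7 17.7]
sc blue 562 [ 504.2 -295.1] [69.4 19.3] 9.5 z [24.3 47.2 63.4]
sc  top 175 [ 504.7 -296.2] [68.9 17.8] 8.1 z [58.  62.  64.4]
sc blue 283 [ 518.3 -202.3] [35.1 82.7] 38.1 z [20.3 38.1 48. ]
sc  top 118 [ 505.3 -187. ] [46.4 14. ] 88.3 z [42.2 46.4 48.7]
sc blue 4210 [523.  -14.1] [132.8 178.7] 6.2 z [19.1 20.7 22.2]
sc  top 4209 [523.  -14.1] [132.8 178.7] 6.2 z [19.1 20.7 22.2]
sc blue 197 [356.2  43.2] [25.4 26.9] 41.8 z [14.4 17.  18.6]
sc  top 196 [356.2  43.2] [25.4 26.9] 41.8 z [14.7 17.  18.6]
scamber 58 [497.9 -21.2] [14.8 20.6] 73.7 z [24.4 26.8 28.3]
scgreen 57 [546.   42.9] [16.  18.5] 40.4 z [25.2 26.7 28.1]
scsmall body 232 [ 505.1 -188.8] [82.2 25.3] 86.7 z [12.3 14.3 26.3]
sclarge body 401 [ 504.6 -297.9] [107.8  36.3] 10.3 z [13.1 17.8 26.4]
sc trayrim 436 [509.6 128. ] [128.1  60.4] 2.4 z [ 8.7 14.1 16.3]
```

View pics/crop0.png

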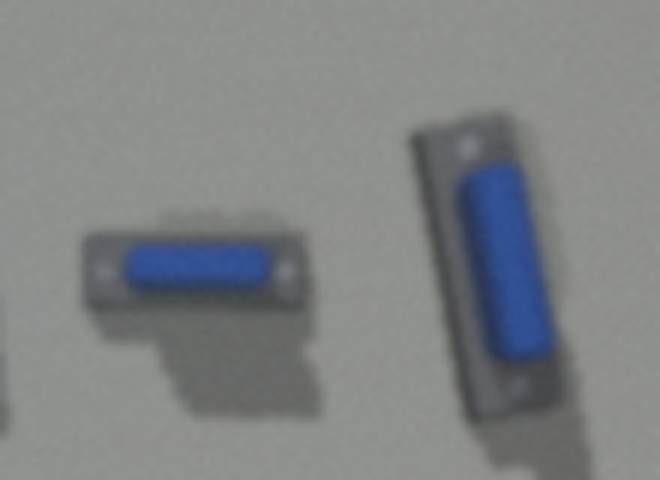

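The crop confirms it: the right-hand one measures 108 x 35 mm with a 68 x 18 mm grip at z = 65 mm, so it is the larger. The left one is 81 x 25 mm, a decoy. Next I'll check the board pose, the side wall and the tray more closely.

```bash
python3 - <<'E'
from h import *
for nm in("top","sc"):
    im=dict(np.load(nm+"0.npz"));C=cloud(im);ok=im["depth"]>0
    hsv=cv2.cvtColor(im["frame"],cv2.COLOR_RGB2HSV);S=hsv[...,1].astype(int);H=hsv[...,0].astype(int)
    m=ok&(H>95)&(H<130)&(S>70)&(abs(C[...,2]-.022)<.006)&(C[...,0]>.42)&(C[...,0]<.65)&(C[...,1]>-.14)&(C[...,1]<.12)
    m=cv2.morphologyEx(m.astype(np.uint8),cv2.MORPH_OPEN,np.ones((3,3)))>0
    P=C[m][:,:2]*1000; print(nm,m.sum(),cv2.minAreaRect(P.astype(np.float32)))
    # worktop right edge and wall
    q=ok&(C[...,1]<-.33)&(C[...,0]>.2)&(C[...,0]<.8)
    for lo,hi in((-3,-.05),(-.01,.01),(.03,.1),(.1,.2),(.2,.6)):
        g=q&(C[...,2]>lo)&(C[...,2]<hi)
        if g.sum(): print(lo,hi,g.sum(),np.round(np.percentile(C[g][:,1],[1,50,99]),3),np.round(np.percentile(C[g][:,0],[1,99]),2))
im=dict(np.load("sc0.npz"));C=cloud(im)
for u,v in((250,20),(300,60),(350,20),(350,100),(400,100),(430,150),(460,100)): print(u,v,np.round(C[v,u],3))
im=dict(np.load("top0.npz"));C=cloud(im)
for u,v in((390,50),(390,150),(390,250),(450,100),(360,300),(200,20)): print("t",u,v,np.round(C[v,u],3))
E
```

```text
top 4522 ((525.968017578125, -15.657943725585938), (132.47555541992188, 179.05032348632812), 5.877323627471924)
-3 -0.05 8328 [-0.493 -0.491 -0.489] [0.2  0.79]
-0.01 0.01 6351 [-0.491 -0.367 -0.331] [0.24 0.79]
0.03 0.1 4437 [-0.492 -0.49  -0.333] [0.21 0.8 ]
0.1 0.2 8172 [-0.492 -0.49  -0.489] [0.21 0.79]
0.2 0.6 16810 [-0.491 -0.49  -0.488] [0.21 0.79]
sc 4380 ((524.11083984375, -15.001655578613281), (134.91781616210938, 181.21302795410156), 5.975684642791748)
-3 -0.05 11795 [-0.494 -0.49  -0.335] [0.2  0.74]
-0.01 0.01 3570 [-0.494 -0.382 -0.331] [0.21 0.78]
0.03 0.1 6261 [-0.494 -0.49  -0.34 ] [0.2  0.79]
0.1 0.2 10294 [-0.494 -0.491 -0.487] [0.2  0.79]
0.2 0.6 15327 [-0.494 -0.491 -0.487] [0.22 0.79]
250 20 [ 0.863 -0.495  0.219]
300 60 [ 0.691 -0.492  0.15 ]
350 20 [ 0.557 -0.49   0.271]
350 100 [ 0.534 -0.491  0.086]
400 100 [ 0.409 -0.49   0.123]
430 150 [ 0.316 -0.487  0.03 ]
460 100 [ 0.284 -0.49   0.16 ]
t 390 50 [ 0.906 -0.491 -0.181]
t 390 150 [ 0.635 -0.49  -0.207]
t 390 250 [ 0.357 -0.49  -0.238]
t 450 100 [ 0.674 -0.489  0.157]
t 360 300 [ 0.134 -0.491 -0.623]
t 200 20 [0.915 0.001 0.006]
```

Board centre is (0.525, -0.015), with its x axis at heading 96°. The scraper is at (0.506, -0.2975) with its long axis at 9.2°. The side wall at y = -0.49 leaves room. Moving over.

Request:
{"method": "play_rows", "body": {
  "commands": [0.02,-0.054,0,2,0.7,0.04,-0.108,0,4,0.7,0.06,-0.162,0,6,0.7,0.08,-0.216,0,8,0.7,0.1,-0.27,0,10,0.7,0.12,-0.324,0,12,0.7,0.14,-0.378,0,14,0.7,0.16,-0.432,0,16,0.7,0.18,-0.486,0,18,0.7,0.2,-0.54,0,20,0.7,0.22,-0.594,0,22,0.7,0.24,-0.648,0,24,0.7],
  "newtons": 40
}}

```text
t: 2.0
tcp_pos: [0.4358, -0.0827, 0.1939]
tool_rot: [0.001, 0.675, 0.737, 0.0]
ft_force: [1.1, 0.7, 0.2]
gripper_width: 0.701
```

Request:
{"method": "play_rows", "body": {
  "commands": [0.018,-0.054,0,1,0.7,0.035,-0.108,0,2,0.7,0.053,-0.162,-0.02,3,0.7,0.07,-0.205,-0.04,4.2,0.7,0.07,-0.215,-0.06,4.2,0.7,0.07,-0.215,-0.08,4.2,0.7,0.07,-0.215,-0.08,4.2,0.7]
}}

```text
t: 2.88
tcp_pos: [0.5049, -0.2959, 0.1119]
tool_rot: [-0.001, 0.648, 0.762, 0.0]
ft_force: [0.2, 1.1, 0.5]
gripper_width: 0.703
```

```bash
python3 - <<'E'
from h import *
s=r.state();q=s["tool_rot"];print(s["tcp_pos"],q,np.degrees(2*np.arctan2(q[2],q[1])))
b=r.get_image("scene");save(b,"sc1.png",(240,80,400,220),4.5)
a=r.get_image("top");save(a,"top1.png",(240,110,400,250),4)
E
```

```text
[ 0.50486706 -0.29587181  0.11193931] [-1.30774478e-03  6.47511529e-01  7.62054442e-01  3.70668303e-04] 99.29142304593131
```

View pics/sc1.png

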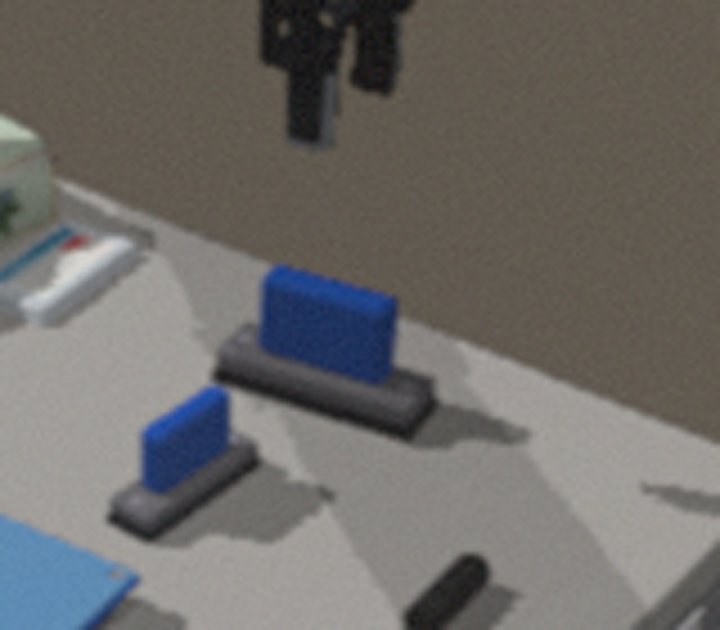

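The fingers hang straddling the large scraper's grip, clear of the small one. Descending.

Request:
{"method": "play_rows", "body": {
  "commands": [0.001,-0.001,-0.03,0,0.7,0.001,-0.001,-0.06,0,0.7,0.001,-0.001,-0.075,0,0.7,0.001,-0.001,-0.085,0,0.7,0.001,-0.001,-0.085,0,0.7,0.001,-0.001,-0.085,0,0.4,0.001,-0.001,-0.085,0,0.1,0.001,-0.001,-0.085,0,0.1,0.001,-0.001,-0.085,0,0.1,0.001,-0.001,-0.085,0,0.1],
  "newtons": 50
}}

```text
t: 4.22
tcp_pos: [0.5071, -0.2976, 0.03]
tool_rot: [0.001, 0.647, 0.762, 0.001]
ft_force: [-0.7, -0.3, -0.1]
gripper_width: 0.101
```

```bash
python3 - <<'E'
from h import *
s=r.state();q=s["tool_rot"];print(s["tcp_pos"],s["ft_force"],s["gripper_width"],np.degrees(2*np.arctan2(q[2],q[1])))
b=r.get_image("scene");save(b,"sc2.png",(240,80,400,220),4.5)
E
```

```text
[ 0.50705653 -0.29761417  0.02998719] [-0.72925455 -0.31647334 -0.10813364] 0.10130426909966049 99.31056601257585
```

View pics/sc2.png

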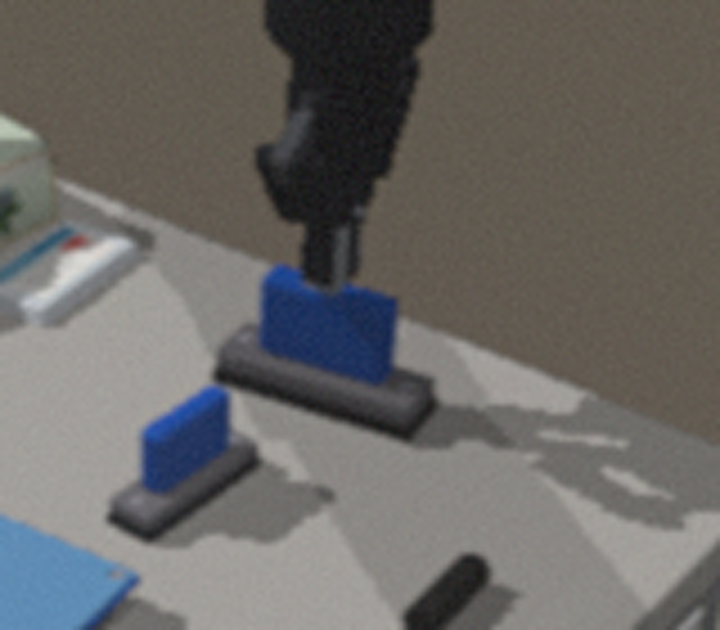

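The jaw stopped at 0.10, the value I commanded (about 8.5 mm), so the 20 mm grip is not held. The fingertips also look as if they end near the grip's top. I'll measure where they really are.

```bash
python3 - <<'E'
from h import *
b=r.get_image("scene");a=r.get_image("top")
save(b,"sc3.png",(285,100,345,180),9);save(a,"top3.png",(290,130,370,230),6)
C=cloud(b)
for v in range(118,152,2): print(v,[ (u,)+tuple(np.round(C[v,u]*1000).astype(int)) for u in range(302,330,4)])
E
```

```text
118 [(302, np.int64(494), np.int64(-236), np.int64(153)), (306, np.int64(486), np.int64(-238), np.int64(155)), (310, np.int64(485), np.int64(-250), np.int64(150)), (314, np.int64(496), np.int64(-281), np.int64(134)), (318, np.int64(487), np.int64(-282), np.int64(137)), (322, np.int64(495), np.int64(-309), np.int64(123)), (326, np.int64(497), np.int64(-327), np.int64(115))]
120 [(302, np.int64(499), np.int64(-243), np.int64(144)), (306, np.int64(488), np.int64(-241), np.int64(149)), (310, np.int64(486), np.int64(-252), np.int64(145)), (314, np.int64(496), np.int64(-282), np.int64(129)), (318, np.int64(487), np.int64(-282), np.int64(133)), (322, np.int64(496), np.int64(-311), np.int64(117)), (326, np.int64(597), np.int64(-489), np.int64(11))]
122 [(302, np.int64(501), np.int64(-246), np.int64(138)), (306, np.int64(491), np.int64(-245), np.int64(142)), (310, np.int64(486), np.int64(-253), np.int64(140)), (314, np.int64(510), np.int64(-302), np.int64(112)), (318, np.int64(492), np.int64(-290), np.int64(123)), (322, np.int64(494), np.int64(-308), np.int64(115)), (326, np.int64(597), np.in
[... 4538 characters left out ...]
287), np.int64(48)), (306, np.int64(516), np.int64(-288), np.int64(52)), (310, np.int64(507), np.int64(-289), np.int64(54)), (314, np.int64(499), np.int64(-294), np.int64(55)), (318, np.int64(490), np.int64(-295), np.int64(58)), (322, np.int64(480), np.int64(-295), np.int64(62)), (326, np.int64(473), np.int64(-300), np.int64(63))]
150 [(302, np.int64(525), np.int64(-285), np.int64(44)), (306, np.int64(60), np.int64(375), np.int64(544)), (310, np.int64(506), np.int64(-289), np.int64(50)), (314, np.int64(498), np.int64(-292), np.int64(51)), (318, np.int64(489), np.int64(-293), np.int64(55)), (322, np.int64(479), np.int64(-294), np.int64(58)), (326, np.int64(472), np.int64(-298), np.int64(59))]
```

View pics/sc3.png

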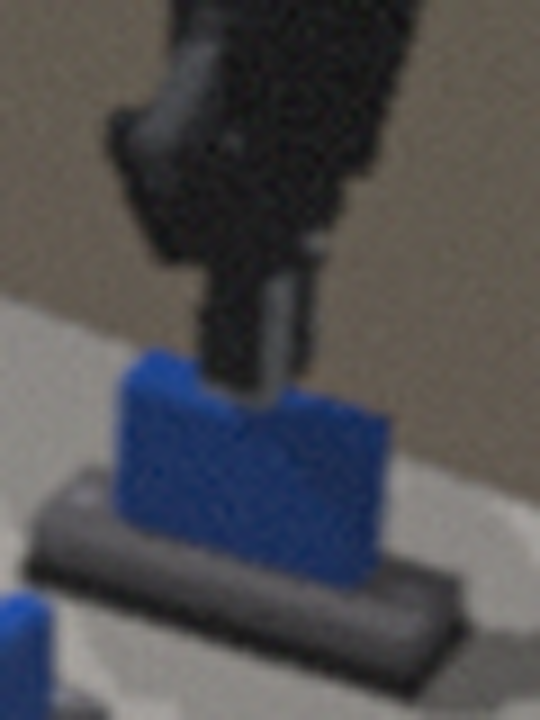

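View pics/top3.png

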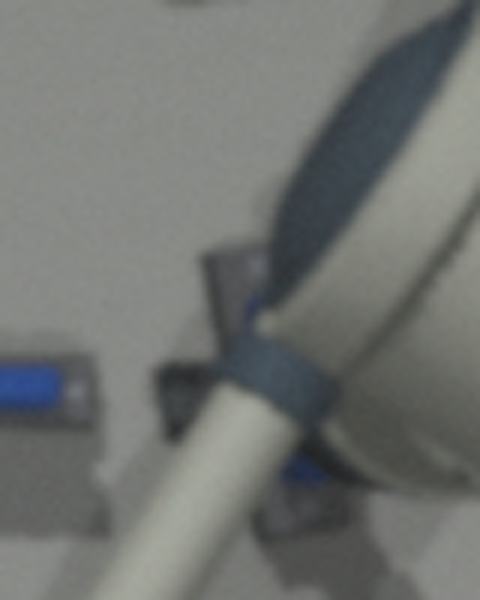

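The depth image puts the shut fingertips at z ≈ 0.067, just above the 65 mm grip. The reported TCP z is 0.030, so the tips really sit about 37 mm above the reading, while x and y agree. The earlier image shift matches an 82 mm descent, so it's a constant offset. I'll go by what I see: rise slightly, open, go down partway and measure again.

Request:
{"method": "play_rows", "body": {
  "commands": [0,0,0.015,0,0.1,0,0,0.015,0,0.7,0,0,0.015,0,0.7,0,0,0.015,0,0.7,0,0,0.015,0,0.7,0,0,0,0,0.7,0,0,-0.015,0,0.7,0,0,-0.015,0,0.7]
}}

```text
t: 5.38
tcp_pos: [0.5055, -0.2966, 0.0119]
tool_rot: [-0.001, 0.647, 0.762, 0.0]
ft_force: [-0.0, -0.1, 0.1]
gripper_width: 0.702
```

```bash
python3 - <<'E'
from h import *
s=r.state();print(s["tcp_pos"],s["ft_force"],s["moment"],s["gripper_width"])
b=r.get_image("scene");save(b,"sc4.png",(285,100,345,180),7)
C=cloud(b);m=(abs(C[...,0]-.507)<.05)&(C[...,1]>-.29)&(C[...,1]<-.225)&(C[...,2]>.02)&(b["frame"].max(-1)<70)
print(m.sum(),np.round(np.percentile(C[m],[0,2,50,98,100],axis=0),3))
E
```

```text
[ 0.50552956 -0.29657928  0.01187558] [-0.01871058 -0.09739507  0.10474221] [0.00421124 0.02850077 0.00742191] 0.7021549690690376
1903 [[ 0.465 -0.29   0.056]
 [ 0.468 -0.288  0.073]
 [ 0.49  -0.263  0.186]
 [ 0.539 -0.231  0.355]
 [ 0.555 -0.228  0.367]]
```

View pics/sc4.png

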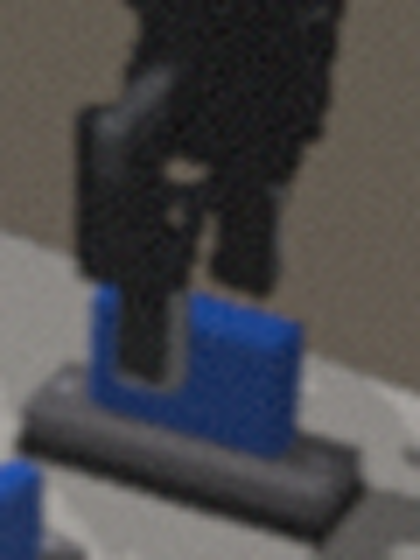

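Now the near finger is in front of the blue grip and the far one behind it, tips at about z = 0.055. I'll go 20 mm lower and close.

Request:
{"method": "play_rows", "body": {
  "commands": [0,0,-0.01,0,0.7,0,0,-0.02,0,0.7,0,0,-0.02,0,0.7,0,0,-0.02,0,0.4,0,0,-0.02,0,0.1,0,0,-0.02,0,0.1,0,0,-0.02,0,0.1,0,0,-0.02,0,0.1],
  "newtons": 50
}}

```text
t: 6.42
tcp_pos: [0.5063, -0.2972, -0.0065]
tool_rot: [-0.0, 0.647, 0.762, 0.0]
ft_force: [-0.6, -0.5, 1.4]
gripper_width: 0.226
```

```bash
python3 - <<'E'
from h import *
s=r.state();print(s["tcp_pos"],s["ft_force"],s["moment"],s["gripper_width"])
b=r.get_image("scene");save(b,"sc5.png",(275,100,345,180),7)
E
```

```text
[ 0.50634901 -0.29721792 -0.00645787] [-0.55119416 -0.48978114  1.36876345] [-0.08378072 -0.03397223  0.04152549] 0.22606663655036116
```

View pics/sc5.png

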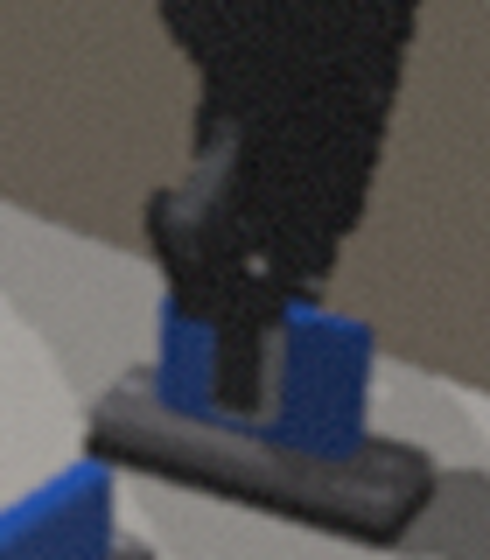

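Held: jaw at 0.226, about 19 mm. I'll lift over the decoy and carry the scraper to above the rear part of the board.

Request:
{"method": "play_rows", "body": {
  "commands": [0,0,0.02,0,0.1,0,0,0.05,0,0.1,0,0,0.085,0,0.1,0.003,0.02,0.1,0,0.1,0.006,0.055,0.1,-1,0.1,0.011,0.095,0.1,-2,0.1,0.016,0.135,0.1,-3,0.1,0.022,0.175,0.1,-3.3,0.1,0.026,0.205,0.1,-3.3,0.1,0.028,0.222,0.09,-3.3,0.1,0.028,0.222,0.07,-3.3,0.1,0.028,0.222,0.06,-3.3,0.1]
}}

```text
t: 7.98
tcp_pos: [0.5329, -0.0757, 0.0506]
tool_rot: [-0.002, 0.669, 0.743, -0.001]
ft_force: [-0.3, -0.3, -1.1]
gripper_width: 0.228
```

```bash
python3 - <<'E'
from h import *
s=r.state();q=s["tool_rot"];print(s["tcp_pos"],s["ft_force"],s["moment"],s["gripper_width"],np.degrees(2*np.arctan2(q[2],q[1])))
b=r.get_image("scene");save(b,"sc6.png",(120,80,340,290),3)
a=r.get_image("top");save(a,"top6.png",(120,130,350,250),3.3)
E
```

```text
[ 0.53291352 -0.07566938  0.05060903] [-0.33564463 -0.34215445 -1.14141838] [0.01481042 0.01249158 0.08292095] 0.22844961862750773 95.98071199705402
```

View pics/sc6.png

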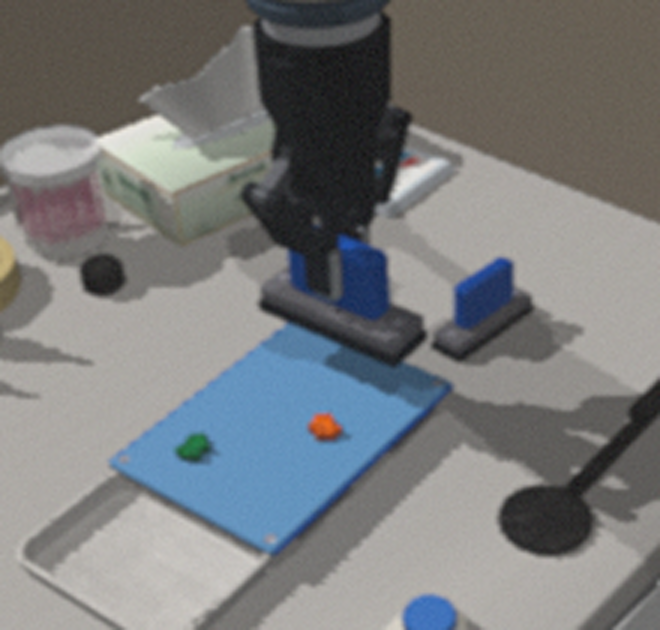

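View pics/top6.png

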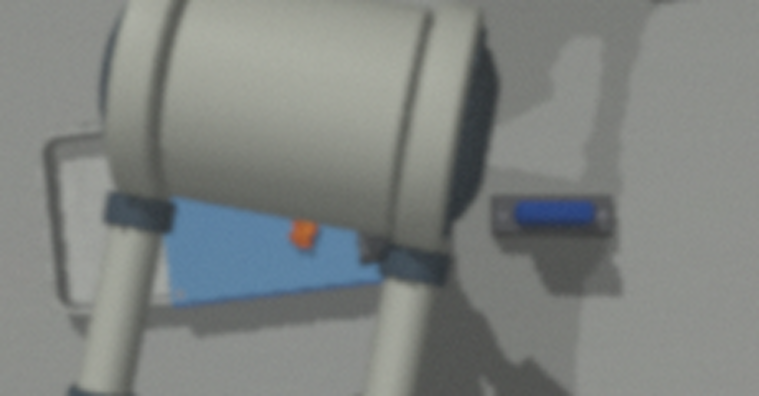

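The scraper hangs level above the rear of the board, with both chips in front of its edge: amber at (323,427) and green at (193,446) in the crop. Lowering.

Request:
{"method": "play_rows", "body": {
  "commands": [0.001,0.001,-0.015,0,0.1,0.001,0.001,-0.026,0,0.1,0.001,0.001,-0.03,0,0.1,0.001,0.001,-0.032,0,0.1,0.001,0.001,-0.032,0,0.1]
}}

```text
t: 8.7
tcp_pos: [0.5339, -0.075, 0.019]
tool_rot: [-0.002, 0.67, 0.743, -0.001]
ft_force: [-0.5, -0.1, -1.9]
gripper_width: 0.229
```

Request:
{"method": "play_rows", "body": {
  "commands": [0,0,-0.002,0,0.1,0,0,-0.003,0,0.1,0,0,-0.004,0,0.1,0,0,-0.004,0,0.1]
}}

```text
t: 9.2
tcp_pos: [0.534, -0.075, 0.0156]
tool_rot: [-0.001, 0.67, 0.743, -0.001]
ft_force: [-1.5, 0.1, 2.9]
gripper_width: 0.227
```

```bash
python3 - <<'E'
from h import *
s=r.state();print(s["tcp_pos"],s["ft_force"],s["moment"],s["gripper_width"])
b=r.get_image("scene");save(b,"sc7.png",(180,130,300,240),6)
E
```

```text
[ 0.53404551 -0.07501137  0.01563433] [-1.47845389  0.07916043  2.91681829] [ 0.12086488  0.26660804 -0.01005699] 0.22716614965335402
```

View pics/sc7.png

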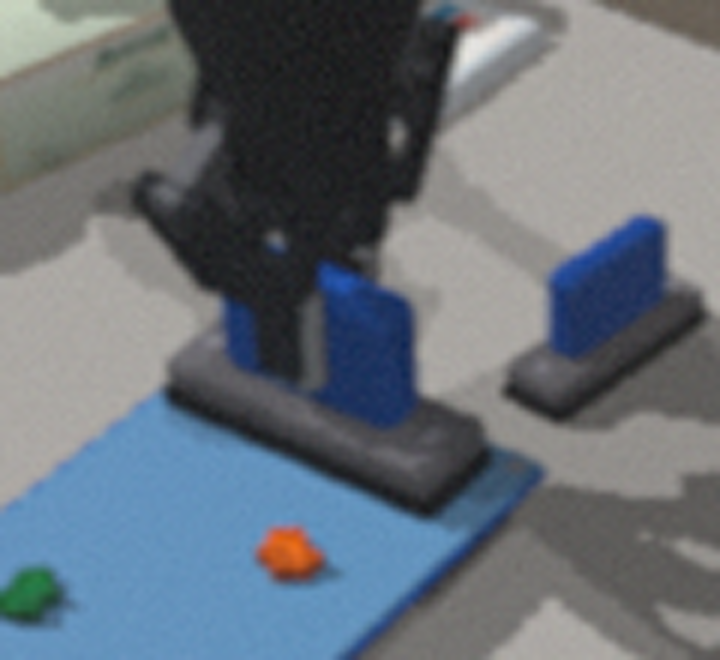

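The sole touched at the predicted height (reading 0.0156) and loads lightly at about 4 N, flat on the board behind both chips. Wiping slowly.

Request:
{"method": "play_rows", "body": {
  "commands": [-0.001,0.006,-0.001,0,0.1,-0.002,0.014,-0.001,0,0.1,-0.0025,0.024,-0.001,0,0.1,-0.0035,0.034,-0.001,0,0.1,-0.0045,0.044,-0.001,0,0.1,-0.0055,0.054,-0.001,0,0.1,-0.0065,0.064,-0.001,0,0.1,-0.0075,0.074,-0.001,0,0.1,-0.0085,0.084,-0.001,0,0.1,-0.0095,0.092,-0.001,0,0.1]
}}

```text
t: 10.5
tcp_pos: [0.5252, 0.0172, 0.0156]
tool_rot: [-0.0, 0.669, 0.743, -0.0]
ft_force: [1.0, -10.5, 5.4]
gripper_width: 0.225
```

```bash
python3 - <<'E'
from h import *
s=r.state();print(s["tcp_pos"],s["ft_force"],s["moment"],s["gripper_width"])
b=r.get_image("scene");save(b,"sc8.png",(120,150,280,300),4)
E
```

```text
[0.52518714 0.0172008  0.01558254] [  0.95552303 -10.52812938   5.44356518] [-1.24621497 -0.27826922 -0.02451395] 0.22504141506475434
```

View pics/sc8.png

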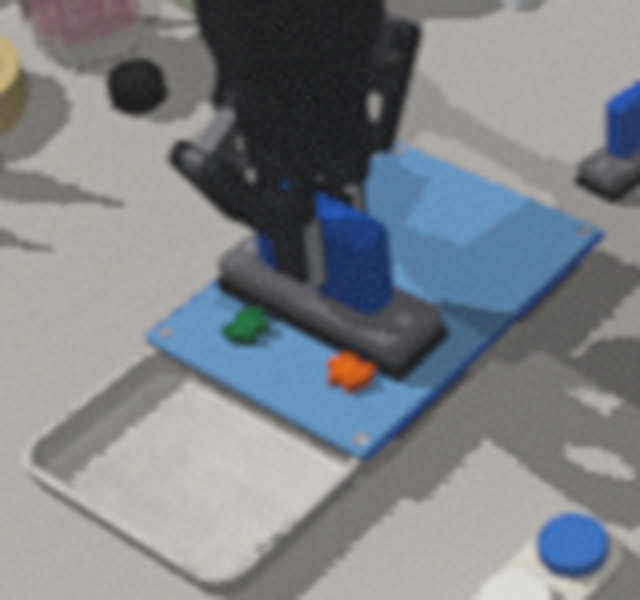

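Amber is at the sole edge and green just ahead of it, and both are lined up with the tray. I'll carry on until the leading edge is about 8 mm past the board end.

Request:
{"method": "play_rows", "body": {
  "commands": [-0.001,0.008,-0.001,0,0.1,-0.002,0.016,-0.001,0,0.1,-0.0025,0.024,-0.001,0,0.1,-0.0035,0.032,-0.001,0,0.1,-0.004,0.038,-0.001,0,0.1,-0.0045,0.043,-0.001,0,0.1,-0.005,0.048,-0.001,0,0.1,-0.005,0.048,-0.001,0,0.1]
}}

```text
t: 11.55
tcp_pos: [0.5206, 0.067, 0.0155]
tool_rot: [-0.0, 0.669, 0.743, 0.001]
ft_force: [0.4, -2.3, 6.1]
gripper_width: 0.224
```

```bash
python3 - <<'E'
from h import *
s=r.state();print(s["tcp_pos"],s["ft_force"],s["moment"],s["gripper_width"])
b=r.get_image("scene");save(b,"sc9.png",(120,150,280,300),4)
E
```

```text
[0.52062777 0.06697225 0.01551397] [ 0.40865882 -2.27240244  6.13081764] [-0.49344252 -0.1799426   0.0079189 ] 0.2240797930028839
```

View pics/sc9.png

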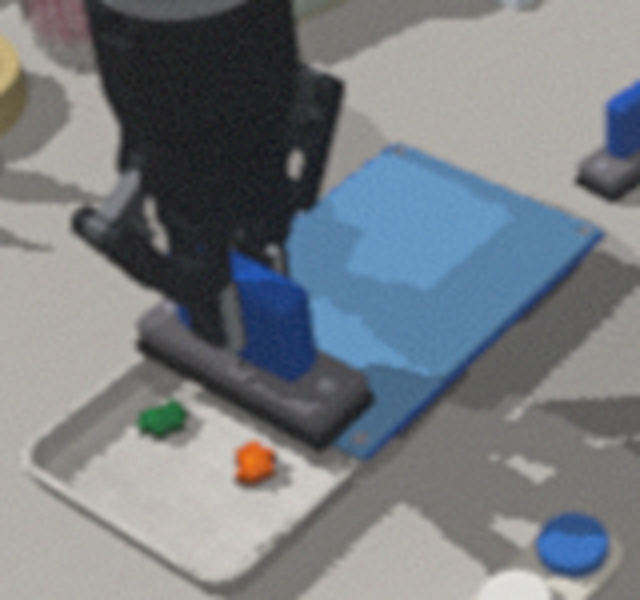

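Both chips have dropped into the tray. I'll lift 3 mm, bring the scraper back to mid-board and set it down.

Request:
{"method": "play_rows", "body": {
  "commands": [0,0,0.004,0,0.1,0.001,-0.01,0.005,0,0.1,0.0025,-0.025,0.005,0,0.1,0.0045,-0.042,0.005,0,0.1,0.006,-0.058,0.005,0,0.1,0.0075,-0.07,0.005,0,0.1,0.0078,-0.075,0.004,0,0.1,0.0078,-0.075,0.002,0,0.1,0.0078,-0.075,0.001,0,0.1,0.0078,-0.075,0,0,0.1,0.0078,-0.075,-0.0005,0,0.1]
}}

```text
t: 12.98
tcp_pos: [0.5284, -0.0076, 0.0155]
tool_rot: [-0.0, 0.669, 0.743, 0.001]
ft_force: [-2.9, 0.6, 2.3]
gripper_width: 0.224
```

```bash
python3 - <<'E'
from h import *
s=r.state();print(s["tcp_pos"],s["ft_force"],s["moment"],s["gripper_width"])
b=r.get_image("scene");save(b,"sc10.png",(120,150,280,300),4)
E
```

```text
[ 0.52842918 -0.00760755  0.01554499] [-2.88821537  0.55833475  2.26497032] [0.13365704 0.43562975 0.01390151] 0.2244190572347849
```

View pics/sc10.png

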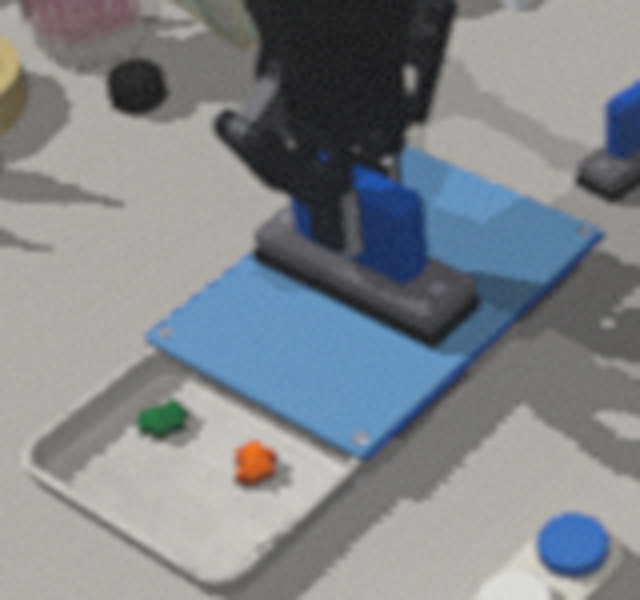

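The scraper is seated on the cleared board. Releasing, then straight up.

Request:
{"method": "play_rows", "body": {
  "commands": [0,0,0,0,0.3,0,0,0,0,0.5,0,0,0,0,0.7,0,0,0,0,0.7,0,0,0,0,0.7,0,0,0.02,0,0.7,0,0,0.05,0,0.7,0,0,0.09,0,0.7,0,0,0.13,0,0.7,0,0,0.16,0,0.7,0,0,0.18,0,0.7,0,0,0.18,0,0.7]
}}

```text
t: 14.52
tcp_pos: [0.5294, -0.0077, 0.1991]
tool_rot: [0.002, 0.669, 0.743, 0.002]
ft_force: [1.0, 0.9, -0.9]
gripper_width: 0.7
```

Request:
{"method": "play_rows", "body": {
  "commands": [-0.01,0.04,0,0,0.7,-0.02,0.09,0,0,0.7,-0.03,0.14,0,0,0.7,-0.05,0.19,0,0,0.7,-0.07,0.24,0,0,0.7,-0.09,0.29,0,0,0.7,-0.11,0.33,0,0,0.7,-0.12,0.36,0,0,0.7,-0.12,0.38,0,0,0.7,-0.12,0.38,0,0,0.7]
}}

```text
t: 15.78
tcp_pos: [0.4094, 0.3728, 0.1981]
tool_rot: [0.002, 0.668, 0.744, 0.002]
ft_force: [-0.1, 0.0, -0.4]
gripper_width: 0.701
```

```bash
python3 - <<'E'
from h import *
s=r.state();print(s["t"],s["tcp_pos"],s["ft_force"],s["gripper_width"])
b=r.get_image("scene");a=r.get_image("top")
save(b,"sc11.png",(110,130,300,310),3.2);save(a,"top11.png",(110,130,310,240),4)
bx=np.array([-.1037,.9946]);by=np.array([-.9946,-.1037]);o=np.array([.525,-.0153])
for nm,im in(("top",a),("sc",b)):
    C=cloud(im);hsv=cv2.cvtColor(im["frame"],cv2.COLOR_RGB2HSV);H,S,V=[hsv[...,i].astype(int) for i in range(3)]
    W=(C[...,0]>.42)&(C[...,0]<.65)&(C[...,1]>-.14)&(C[...,1]<.2)
    for n,m in(("amber",W&(S>110)&((H<18)|(H>172))),("green",W&(S>90)&(H>45)&(H<85)),("grip top",W&(H>95)&(H<130)&(S>90)&(C[...,2]>.08))):
        P=C[m]; c=np.median(P,0); d=c[:2]-o; print(nm,n,m.sum(),"board xy",np.round([d@bx,d@by],3),"z",np.round(np.percentile(P[:,2],[5,50,95]),3))
E
```

```text
15.775 [0.40937621 0.3727654  0.19812523] [-0.05827399  0.00689185 -0.41415082] 0.7011610199175394
top amber 41 board xy [0.108 0.019] z [0.006 0.008 0.012]
top green 30 board xy [ 0.113 -0.032] z [0.007 0.009 0.012]
top grip top 326 board xy [ 0.006 -0.003] z [0.082 0.086 0.091]
sc amber 77 board xy [0.111 0.021] z [0.005 0.008 0.009]
sc green 60 board xy [ 0.115 -0.031] z [0.007 0.008 0.01 ]
sc grip top 284 board xy [0.011 0.   ] z [0.081 0.085 0.087]
```

View pics/sc11.png

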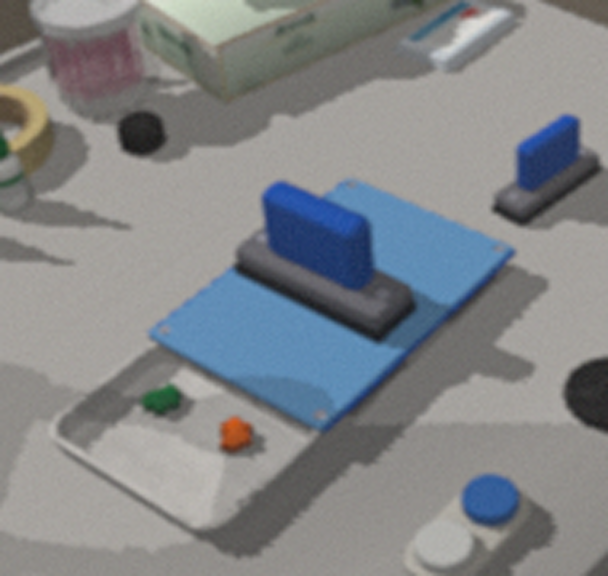

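View pics/top11.png

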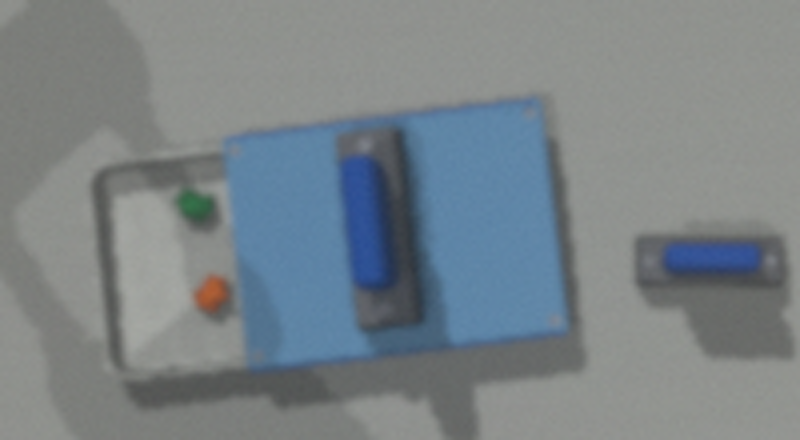

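Both chips lie flat in the tray. The scraper stands upright on the cleared board with its grip top at z ≈ 0.086, where 0.087 is expected. The arm is clear, so I'm handing in.

```bash
python3 -c "
from plant import r
print(r.hand_in())"
```

```text
the job is handed in; nothing more can be done
None
```

I took the larger scraper by its blue grip and set it on the board behind the chips. I wiped both chips over the end into the tray, brought the scraper back to mid-board, let go and moved the arm clear. I handed the job in at about 16 s of the 51 s allowed.

**Last checks, from both cameras:**
- **Chips:** both are flat on the tray floor, amber at board (0.110, 0.020) and green at (0.114, -0.031), with their visible surfaces at z ≈ 8 mm. The fingers stayed well above them throughout.
- **Scraper:** it stands upright at about board (0.008, -0.002). Its grip top is at z ≈ 86 mm, where 87 mm is expected.
- **Forces:** the largest wrist-force reading I saw was about 11–12 N, during the wipe. I only read it between moves.

**What disagreed:** the reported tool height was about 35–37 mm lower than the fingertips measured in the camera images. Because of that, my first grasp closed on air above the grip without touching anything. I corrected the height from the images, and the sole then touched the board where that correction predicted.

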